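Pack up a bench vice with a pry bar

ROBOT

A 6-joint arm with a two-finger parallel gripper is mounted at the origin on the work surface. World frame = base frame: x ahead of the robot, y to its left, z up, the work surface at z = 0. Lengths are in m, angles in rad, forces in N, time in s.
With the tool pointing down it reaches from about 0.325 to 0.775 m from the base axis. Payload 5.5 kg.
Tool frame: the origin (TCP) lies midway between the tips of the shut fingers; the grasp point (between the pads) lies 19 mm behind it (ctrl.tcp_to_grasp is the distance from the TCP to the grasp point, in m); z points along the fingers, y is the line along which they close (so a half turn about z gives the same grasp; the last joint's range is limited). The gripper opens to 88 mm and grips with 3 to 60 N. Pads are 20 mm wide; open, the fingers measure 115 mm over their backs; the gripper's body (75 mm by 178 mm) begins 61 mm behind the grasp point.
Start: joints at [1.103, 0.091, 1.231, -0, 1.82, -0.057], TCP at [0.24, 0.55, 0.223] pointing down, gripper open.
Joint ranges: [-2.87, 2.87], [-0.86, 2.18], [0.17, 2.46], [-1.51, 4.65], [0.06, 2.69], [-2.65, 2.65]. Speed limits (rad/s): [2.57, 2.57, 3.01, 3.14, 3.14, 3.14].

INTERFACE

Orientations are given as a unit quaternion [x, y, z, w].
In Python, from rig import ctrl gives the robot as it stands. Calls block until the motion is done:
- ctrl.movep(position, orientation): joint-space move of the TCP to a pose.
- ctrl.move_linear(position, frame=None, v=0.15, until_force=None): straight line of the TCP; frame=None keeps the orientation; v is the mean speed in m/s. With until_force (N) it stops when the force on the tool has changed by that much, and returns True; else False.
- ctrl.set_joints(angles): joint-space move.
- ctrl.command_gripper(opening, strength=None): finger opening in m; strength is the grip in N (None keeps the last); returns when the fingers have stopped.
- ctrl.sleep(seconds).
- ctrl.ik(position, orientation): joint angles nearest the present ones, or None.
- ctrl.read_state(): the state.
- ctrl.capture(name): name is "scene" or "top"; returns the picture (384x512x3 uint8, red, green, blue); there is no depth.
- ctrl.get_calibration(name): a dict with "fx", "fy", "cx", "cy" (pixels), "R" (3x3) and "t" (3): a world point X has camera coordinates R X + t. Camera axes: x right, y down, z forward; pixel columns grow to the right and rows downward; lengths in m; the calibration is good to about 2 mm. A picture is of the moment at which its call begins. get_calibration takes no time and is no camera call.
A pose or a line that the arm cannot do raises ctrl.MotionError and nothing moves.
- ctrl.hand_in(): hands the job in; it is judged then, once.
Trained networks look in the newest picture that a camera, given by its name, has taken for a name from the list of things; names that differ only in an ending like _2 or _b are one class to them, and where a whole thing is asked for, a point or a joint stands for the part that bears it (a point fixed in the world has none). Each returns a list of dicts, best first, with "conf" (0 to 1); they miss things now and then, are a little off and sometimes report something else, mostly with a low value. They report only what shows in the picture. A call takes as long as a camera call. They do not tell look-alikes from the thing itself.
- ctrl.outline_of(camera, thing): "mask" (384x512 bool, what is visible of it) and "extent" ([centre column, centre row, width, height] in pixels, round what is visible of it).
The state is a dict: "time_s": time; "joint_pos": joint angles; "joint_velocities": joint speeds; "joint_efforts": joint torques, N m; "position": TCP position; "tool_rot": TCP orientation; "contact_force": force on the tool from outside, world axes, zero at the start; "moment": the same for the moment, N m; "finger_gap": finger opening in m; "grasp_force": force on a finger pad.
Only numpy, scipy, OpenCV 4.12 (cv2) and the standard library are available. Lean on these libraries where they do the work, as an engineer would, in place of code of your own. Each camera call takes 0.05 s, during which the arm holds its last target. There are 200 camera calls.

TASK

The heavy bench vice has to stand on a packing. Take the raised handle of the pry bar, lever the vice's edge up by pressing the bar down over the fulcrum, swing the bar's end in under the nose of the keeper post and let go so that it stays caught. Then slide the flat steel packing, end first, about 30 mm in under the raised edge beside the bar, and finally unhook the bar from the keeper and let it rise until the vice rests on the packing, without shoving the vice along the bench or disturbing the other tools.

Things in the scene. Friction and masses are not known exactly. Their poses are not given: they have to be found in the camera images.
- vice: Red bench vice, 5 kg (15 % either way), loose on the bench. Origin: centre of the underside of its square base, 130 x 130 x 16 mm. Own z up; own +y points to the side to be raised (screw and pry bar side). It tips about the bottom of its back edge (own y = -65 mm).
- vice_edge (a point): Bottom of the edge to be raised, own (-25, 65, 0) mm of the vice: the packing's long centre line should pass under it. On the bench at the start; about 20 mm up while the bar is caught in the keeper.
- jaw_overhang (a point): Underside of the moving jaw's outer face, own (0, 115, 85) mm of the vice. The jaw, 100 mm wide in x, and a cross handle (10 mm thick, 126 mm long in x, 110 mm up at own y = 129 mm) overhang the raised side: a hand coming straight down is stopped by them when the packing goes in; lean it 30 to 45 degrees away from the vice.
- pry_lug (a point): Where the bar's toe bears up under the vice's pry lug, a 36 mm wide ledge at own (45, 85, 35) mm of the vice.
- fulcrum: Fixed dark steel fulcrum block. Origin: centre of its foot on the bench. A round ridge of 16 mm diameter, 48 mm long along its own x, has its top 40 mm up (axis 32 mm up); the bar rocks and can slew on it.
- bar: Loose dark steel pry bar, 300 x 22 x 10 mm, 0.4 kg. Origin: middle of its underside at the saddle (two small cleats) on the fulcrum ridge. Own x runs towards the handle end (at 250 mm), z out of its top face; the raised toe, at x = -50 mm, is under the pry lug. Handle slopes up about 22 degrees at the start; slightly below level is fully levered. 3 to 8 N on the handle lifts the vice; let go, it springs up.
- bar_grip (a point): Middle of the bar's thickness 160 mm from the saddle: a good place to grip it across its 22 mm width.
- bar_end (a point): Middle of the bar's thickness at its handle end, 250 mm from the saddle.
- keeper: Fixed steel post, 18 mm diameter, 58 mm tall, on a 44 mm round foot. Origin: centre of the foot on the bench. A round nose, 12 mm thick, juts along its own -x to 63 mm from the post's axis; the gap under it is open at the tip. At the start the bar is higher than the nose and to the -x side of its tip: it goes down beside the tip, then swings to own +x.
- keeper_nose (a point): Underside of the nose, 33.6 mm above the bench and 35 mm from the post's axis: the caught bar passes here, about 235 mm from its saddle, its top face pressing up on the nose. Bring the bar's top about 5 mm lower than this to swing it in or out.
- packing: Loose flat steel packing, 90 x 36 x 12 mm (own x, y, z), 0.3 kg, lying flat on the bench in front of the vice's raised side. Origin: centre of its underside. Either end may go in first.
- file_a: Long file with a wooden handle, 220 mm, lying beyond the bar: leave it alone.
- file_b: Shorter file, 200 mm, wooden handle: leave it alone.
- sanding_block: Cork sanding block 110 x 60 x 35 mm beside the vice: leave it alone.
- hammer: Hammer lying at the left: leave it alone.
- oil: Upright white bottle, 60 mm across, 150 mm tall: leave it alone.
- rivet_pot: Open aluminium pot, 80 mm across, 70 mm tall: leave it alone.
- scales: Dark wooden slab 130 x 45 x 12 mm: leave it alone.
There are look-alikes about, which are no part of the job. Of the things that look like the packing, take the one that is farthest to the robot's right at the start.

How it is judged:
By the outcome, as a careful person would: the job done as asked, in the order asked, and still so for the second after the job is handed in, with the robot touching nothing.
It also fails if it takes over 56 s, if anything falls off the work surface, if the arm or the gripper's body presses on something with over 40 N, if the wrist force passes 120 N, or if a joint passes its speed limit or range.

## Working session

There is one attempt and no reset: what is moved stays moved. The work goes in short steps, each a Python script; the robot and the scene stay as the last script left them, time stands still between calls to the robot, and variables do not carry over. Pictures are saved under pics/ and viewed, at most 10 in all, crops included, and the job is handed in when it is done.

```bash
ls; mkdir -p pics; python3 - <<'E'
from rig import ctrl
import cv2, numpy as np
for n in ("scene","top"):
    im=ctrl.capture(n); cv2.imwrite(f"pics/{n}0.png",cv2.resize(im[:,:,::-1],(768,576),interpolation=cv2.INTER_CUBIC))
    c=ctrl.get_calibration(n); print(n,c["fx"],c["cx"],c["cy"],"pos",-np.array(c["R"]).T@np.array(c["t"]),np.round(c["R"],3).tolist())
    for k in ("vice","bar","keeper","packing","fulcrum"):
        print(k,[(round(d["conf"],2),np.round(d["extent"]).tolist()) for d in ctrl.outline_of(n,k)])
print(ctrl.read_state())
E
```

```text
pics
scene 349.55396206735423 250.12917124147887 190.6255847428029 pos [ 1.35351857 -0.00833329  0.66803056] [[-0.023, 1.0, 0.002], [0.553, 0.014, -0.833], [-0.833, -0.018, -0.553]]
vice [(0.84, [186.0, 212.0, 91.0, 66.0]), (0.23, [259.0, 221.0, 108.0, 41.0])]
bar [(0.61, [260.0, 221.0, 109.0, 42.0]), (0.37, [391.0, 220.0, 85.0, 42.0])]
keeper [(0.58, [312.0, 251.0, 18.0, 34.0]), (0.17, [245.0, 271.0, 87.0, 12.0])]
packing [(0.72, [241.0, 220.0, 28.0, 15.0]), (0.68, [303.0, 215.0, 19.0, 15.0]), (0.65, [268.0, 196.0, 19.0, 17.0])]
fulcrum [(0.48, [228.0, 240.0, 16.0, 18.0])]
top 370.648745252646 249.20265368966727 197.83943390482807 pos [0.34588696 0.0016023  1.29958743] [[-0.01, -1.0, -0.004], [-0.987, 0.01, -0.161], [0.161, 0.002, -0.987]]
vice [(0.67, [314.0, 193.0, 71.0, 39.0]), (0.23, [135.0, 213.0, 71.0, 51.0])]
bar [(0.89, [246.0, 182.0, 77.0, 12.0])]
keeper []
packing [(0.8, [215.0, 222.0, 21.0, 26.0]), (0.51, [268.0, 208.0, 24.0, 11.0]), (0.49, [243.0, 245.0, 20.0, 23.0])]
fulcrum [(0.48, [274.0, 180.0, 8.0, 15.0])]
{'time_s': 0.6, 'joint_pos': array([ 1.10329814e+00,  9.10695613e-02,  1.23070478e+00,  4.57463984e-06,
        1.81983177e+00, -5.67283284e-02]), 'joint_velocities': array([ 6.22980652e-04, -8.54972265e-04, -3.18980759e-05, -1.17562941e-03,
        4.73141883e-04, -3.55851338e-04]), 'joint_efforts': array([-6.51044411e-04, -4.45883739e+01, -4.06278384e+01,  6.96923467e-02,
        1.92991924e-02,  6.54584483e-06]), 'position': array([0.23960459, 0.55008062, 0.22264675]), 'tool_rot': array([ 2.03943462e-01,  9.78982668e-01, -5.92282681e-06, -3.88416259e-06]), 'contact_force': array([ 1.29705724, -1.47978516,  0.39054807]), 'moment': array([0.00217238, 0.01157366, 0.04185212]), 'grasp_force': 0.0, 'finger_gap': 0.08781796312261929}
```

View pics/scene0.png

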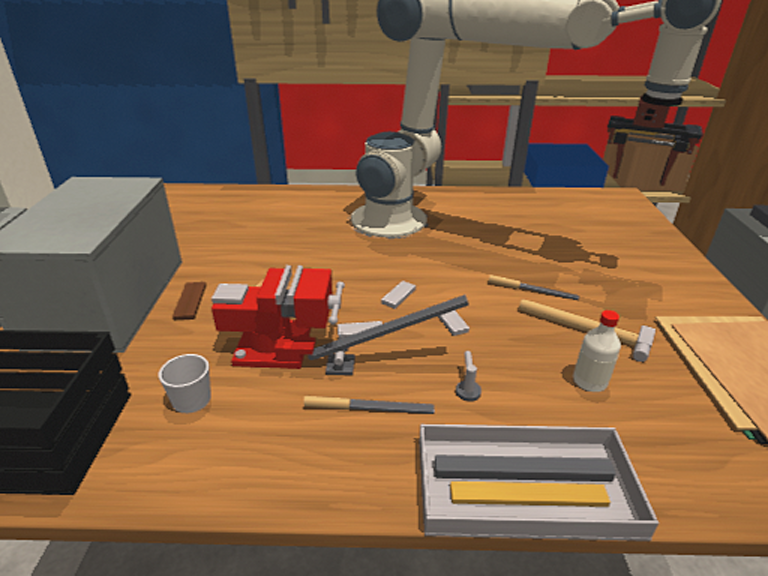

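View pics/top0.png

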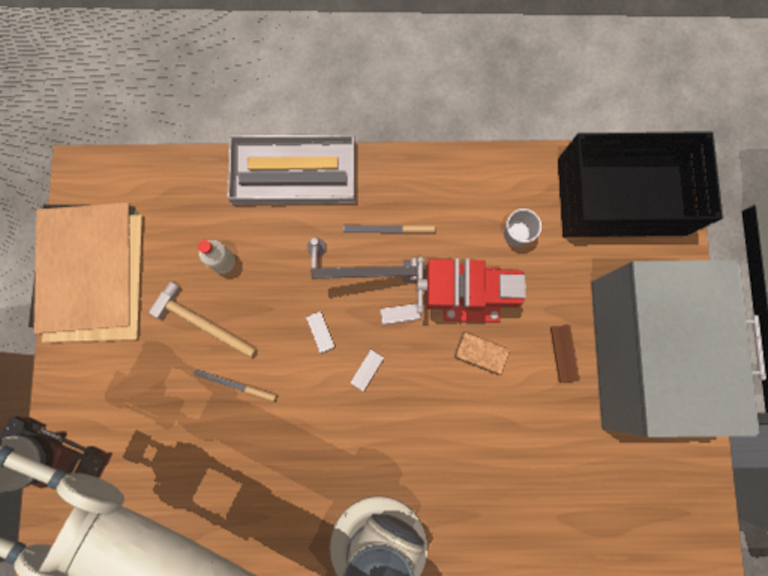

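```bash
cat > h.py <<'E'
from rig import ctrl
import cv2, numpy as np
from scipy.spatial.transform import Rotation as Rot
def proj(n,P):
    c=ctrl.get_calibration(n); X=np.atleast_2d(P)@np.array(c["R"]).T+np.array(c["t"])
    return np.c_[c["fx"]*X[:,0]/X[:,2]+c["cx"],c["fy"]*X[:,1]/X[:,2]+c["cy"]]
def ray(n,uv,z):
    c=ctrl.get_calibration(n); R=np.array(c["R"]); o=-R.T@np.array(c["t"])
    d=R.T@np.array([(uv[0]-c["cx"])/c["fx"],(uv[1]-c["cy"])/c["fy"],1]); return o+d*(z-o[2])/d[2]
def shot(n,name,c0,c1,r0,r1,s,lines=()):
    im=ctrl.capture(n)[:,:,::-1]
    o=cv2.resize(np.ascontiguousarray(im[r0:r1,c0:c1]),None,fx=s,fy=s,interpolation=cv2.INTER_CUBIC)
    for pts in lines:
        q=((proj(n,pts)+.5-[c0,r0])*s).astype(int)
        cv2.polylines(o,[q.reshape(-1,1,2)],False,(0,255,0),1)
    cv2.imwrite(f"pics/{name}.png",o)
E
python3 - <<'E'
from h import *
shot("scene","s1",140,335,170,280,4); shot("top","t1",200,355,140,250,5)
for n in("scene","top"):
    ctrl.capture(n)
    for k in("bar","packing","keeper","fulcrum","vice"):
        for i,d in enumerate(ctrl.outline_of(n,k)):
            np.save(f"pics/{n}_{k}_{i}.npy",d["mask"])
            r=cv2.minAreaRect(np.argwhere(d["mask"])[:,::-1].astype(np.float32)); print(n,k,i,round(d["conf"],2),np.round(r[0],1),np.round(r[1],1),round(r[2],1),d["mask"].sum())
E
```

```text
scene bar 0 0.7 [258.5 218. ] [  8.5 112.3] 69.8 837
scene bar 1 0.64 [185. 212.] [88. 68.] 0.0 4294
scene bar 2 0.47 [227. 242.] [16. 18.] 90.0 274
scene packing 0 0.76 [265.8 195.8] [10.6 22.6] 45.0 220
scene packing 1 0.62 [126.2 254.5] [38.5 33.6] 64.8 1069
scene packing 2 0.53 [303.2 215.4] [20.1 12.6] 49.4 216
scene packing 3 0.51 [239.2 216.6] [ 7.9 29.1] 72.5 172
scene keeper 0 0.87 [310.2 250.6] [32.4 15.7] 79.4 290
scene keeper 1 0.42 [355.3 191.9] [60.6  7. ] 14.0 306
scene fulcrum 0 0.48 [226.5 241. ] [16. 19.] 90.0 271
scene vice 0 0.97 [184.5 210.6] [87.4 68.3] 2.3 4160
top bar 0 0.7 [243.  181.2] [ 7.8 70.1] 88.7 470
top bar 1 0.41 [313.9 192.9] [72.3 41.5] 2.2 2467
top packing 0 0.69 [213.  220.8] [26.  11.3] 68.2 280
top packing 1 0.62 [266.5 208.7] [10.2 24.4] 81.3 238
top packing 2 0.51 [244.7 246.4] [10.5 25. ] 31.0 253
top keeper 0 0.66 [209.2 166.5] [11.9 17.8] 33.7 147
top keeper 1 0.17 [242.5 181.2] [ 7.8 69.1] 88.8 479
top fulcrum 0 0.58 [273.5 180. ] [14.  7.] 90.0 54
top vice 0 0.81 [314.  192.7] [74.3 42. ] 2.2 2556
```

View pics/s1.png

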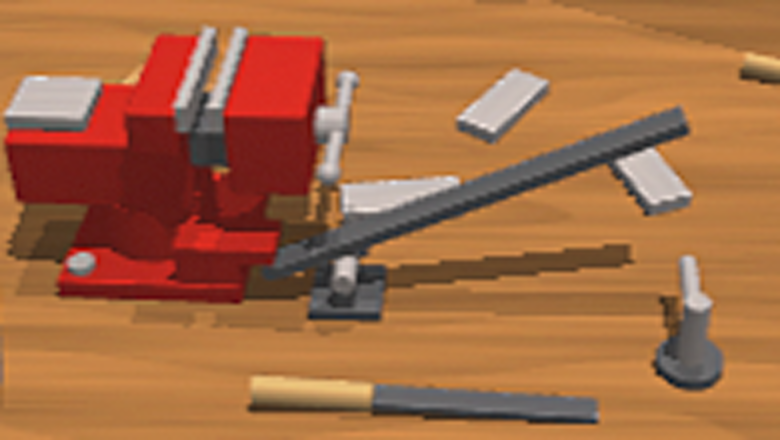

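View pics/t1.png

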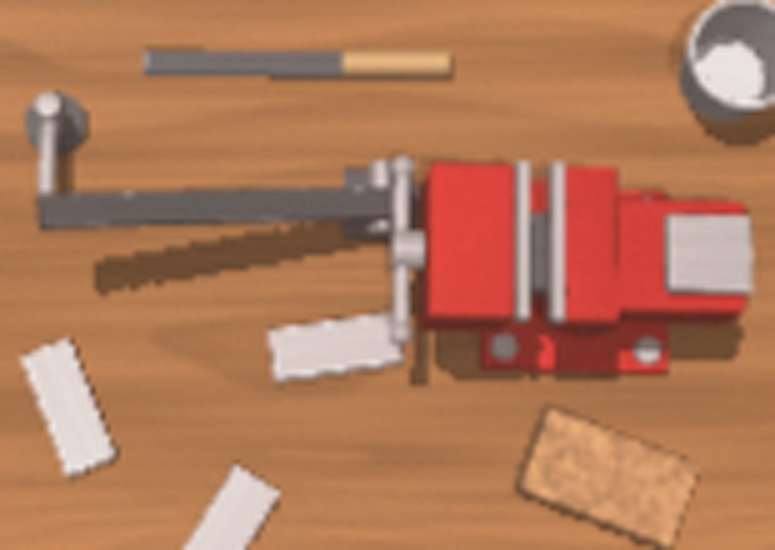

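```bash
cat > fit.py <<'E'
from h import *
from scipy.optimize import least_squares
def px(n,u,v): return np.array([(u+.5)/4-.5+140,(v+.5)/4-.5+170]) if n=="scene" else np.array([(u+.5)/5-.5+200,(v+.5)/5-.5+140])
def fit(T,obs,x0):
    f=lambda p:np.concatenate([(proj(n,T(p,np.array(P,float)))[0]-px(n,*uv)) for n,uv,P in obs])
    r=least_squares(f,x0,loss="soft_l1",x_scale=[.01,.01]+[.05]*(len(x0)-2)); print(np.round(r.x,4),"res",np.round(r.fun,1).tolist()); return r.x
def planar(p,P): return Rot.from_euler("z",p[2]).apply(P)+[p[0],p[1],0]
def barT(p,P): # yaw, pitch(handle up)
    return Rot.from_euler("ZY",[p[2],-p[3]]).apply(P)+[p[0],p[1],32e-3+8e-3*np.cos(p[3])]
if __name__=="__main__":
    m=1e-3; S="scene";T="top"
    print("vice");v=fit(planar,[(S,(243,302),(.065,.065,0)),(S,(58,296),(.065,-.065,0)),(T,(481,372),(-.065,.065,0)),(T,(667,374),(-.065,-.065,0)),
      (T,(402,160),(.063,.129,.11)),(T,(398,337),(-.063,.129,.11)),(S,(243,288),(.065,.065,.016))],[.58,-.15,0])
    print("keeper");k=fit(planar,[(S,(699,300),(0,0,.058)),(S,(688,258),(-.063,0,.0396)),(T,(50,103),(0,0,.058)),(T,(45,193),(-.063,0,.0396)),(S,(690,364),(0,0,.004))],[.65,.15,0])
    print("bar");b=fit(barT,[(S,(680,107),(.25,.011,.01)),(S,(690,121),(.25,-.011,.01)),(S,(690,132),(.25,-.011,0)),(T,(40,195),(.25,-.011,.01)),(T,(40,229),(.25,.011,.01)),(S,(266,277),(-.05,-.011,0))],[.6,0,1.57,.38])
    print("pack");p=fit(planar,[(T,(268,330),(.045,.018,.012)) if 0 else (T,(268,330),(.045,-.018,.012)),(T,(275,381),(.045,.018,.012)),(T,(404,358),(-.045,.018,.012)),(S,(458,178),(.045,.018,.012)),(S,(341,184),(-.045,.018,.012))],[.5,0,1.6])
    print("fulcrum");f=fit(planar,[(S,(309,316),(.0,-.02,0)),(S,(381,318),(0,.02,0))],[.6,0,0])
    pt=lambda x:np.round(x,4)
    print("edge",pt(planar(v,[-.025,.065,0])),"lug",pt(planar(v,[.045,.085,.035])),"jaw",pt(planar(v,[0,.115,.085])))
    print("toe",pt(barT(b,[-.05,0,.01])),"grip",pt(barT(b,[.16,0,.005])),"end",pt(barT(b,[.25,0,.005])),"nose",pt(planar(k,[-.035,0,.0336])),"nosetip",pt(planar(k,[-.063,0,.0336])))
    np.savez("est.npz",v=v,k=k,b=b,p=p)
E
python3 fit.py
```

```text
vice
[ 0.5623 -0.2255 -0.029 ] res [0.0, 0.5, 0.3, 0.3, -0.3, -0.1, -0.5, 0.2, 0.1, -0.7, 0.6, 1.8, -0.4, -0.3]
keeper
[ 0.6828  0.1412 -0.0519] res [-0.2, 0.4, 0.0, 0.3, -0.5, -0.3, 0.0, 0.6, -0.1, -0.3]
bar
[ 0.6095 -0.0933  1.6646  0.366 ] res [-0.0, -0.7, -0.8, 0.5, 0.2, 0.6, 0.0, 0.1, 0.6, 0.0, 2.4, -0.0]
pack
[ 0.518  -0.0564  1.7239] res [-0.1, -0.2, 0.2, -0.3, -0.2, 0.1, -0.1, -0.7, -0.0, 0.1]
fulcrum
[ 0.6406 -0.0902 -0.0041] res [1.8, 0.1, -1.8, -0.1]
edge [ 0.5392 -0.1598  0.    ] lug [ 0.6097 -0.1418  0.035 ] jaw [ 0.5656 -0.1105  0.085 ]
toe [ 0.6142 -0.1434  0.0309] grip [0.5956 0.0536 0.1014] end [0.5878 0.1373 0.1336] nose [0.6479 0.143  0.0336] nosetip [0.6199 0.1445 0.0336]
```

```bash
cat > plan.py <<'E'
from fit import *
E_=np.load("est.npz"); v,k,b,p=E_["v"],E_["k"],E_["b"],E_["p"]
def tool(zt,yt):
    yt=yt/np.linalg.norm(yt); return Rot.from_matrix(np.c_[np.cross(yt,zt),yt,zt])
def bar_pose(yaw,pitch,s,r=.16,back=0.,b=b):
    R=Rot.from_euler("ZY",[yaw,-pitch]); n=R.apply([0,0,1]); q=tool(-n,s*R.apply([0,1,0]))
    g=barT([b[0],b[1],yaw,pitch],[r,0,.005])
    return g-n*(ctrl.tcp_to_grasp-back), q.as_quat()
def pack_pose(c,yaw,s,d,z,lean=np.radians(30),back=0.):
    u=np.array([np.cos(yaw),np.sin(yaw),0]); zt=-u*np.sin(lean)-np.array([0,0,np.cos(lean)])
    return np.array([c[0],c[1],z])+u*d-zt*back, tool(zt,s*np.array([-u[1],u[0],0])).as_quat()
yawC=np.arctan2(*(planar(k,[-.035,0,0])-[b[0],b[1],0])[[1,0]])
yawV=v[2]+np.pi/2; edge=planar(v,[-.025,.065,0]); uV=np.array([np.cos(yawV),np.sin(yawV),0])
E
python3 - <<'E'
from plan import *
print("yawC",yawC,"yawV",yawV)
for nme,uv in(("fileL",(145,63)),("fileR",(450,65)),("fulA",(345,170)),("fulB",(345,238)),("foot",(57,125)),("sandL",(520,490)),("sandT",(548,408))): print(nme,ray("top",px("top",*uv),.005)[:2].round(3))
for s in(1,-1):
    for nm,a in(("pre",bar_pose(b[2],b[3],s,back=.1)),("g",bar_pose(b[2],b[3],s)),("low",bar_pose(b[2],-.1,s)),("in",bar_pose(yawC,-.1,s)),
      ("pk",pack_pose(p[:2],p[2],s,.033,.009)),("pkin",pack_pose(edge+.015*uV,yawV,s,.033,.009)),("pkb",pack_pose(edge+.015*uV,yawV,s,.033,.009,back=.15))):
        q=ctrl.ik(*a); print(s,nm,a[0].round(3),None if q is None else np.round(q,2))
E
```

```text
yawC 1.409808433091261 yawV 1.5417536979533892
fileL [0.725 0.077]
fileR [ 0.721 -0.143]
fulA [ 0.644 -0.066]
fulB [ 0.595 -0.065]
foot [0.68 0.14]
sandL [ 0.415 -0.184]
sandT [ 0.472 -0.205]
1 pre [0.598 0.025 0.177] None
1 g [0.595 0.06  0.084] None
1 low [0.595 0.064 0.01 ] None
1 in [0.635 0.062 0.01 ] None
1 pk [ 0.513 -0.024  0.009] None
1 pkin [ 0.541 -0.112  0.009] None
1 pkb [ 0.543 -0.037  0.139] None
-1 pre [0.598 0.025 0.177] [-0.22  0.14  1.3   0.36  1.8  -0.25]
-1 g [0.595 0.06  0.084] [-0.16  0.15  1.46  0.35  1.63 -0.25]
-1 low [0.595 0.064 0.01 ] [ 0.11  0.15  1.55 -0.1   1.44  0.03]
-1 in [0.635 0.062 0.01 ] [ 0.1   0.28  1.4  -0.1   1.49  0.27]
-1 pk [ 0.513 -0.024  0.009] [ 0.23 -0.04  1.84 -0.53  1.42  0.18]
-1 pkin [ 0.541 -0.112  0.009] [ 0.05  0.07  1.73 -0.53  1.42  0.18]
-1 pkb [ 0.543 -0.037  0.139] [ 0.19  0.01  1.54 -0.51  1.69  0.18]
```

```bash
python3 - <<'E'
from plan import *
s=-1
def st(t):
    a=ctrl.read_state(); print(t,round(a["time_s"],1),"pos",a["position"].round(3),"F",a["contact_force"].round(1),"gap",round(a["finger_gap"],4),"gf",round(float(a["grasp_force"]),1))
ctrl.movep(*bar_pose(b[2],b[3],s,back=.1)); st("pre")
ctrl.command_gripper(.046,35)
pos,q=bar_pose(b[2],b[3],s)
print(ctrl.move_linear(pos,q,.1,until_force=8)); st("at")
ctrl.command_gripper(.0,35); st("grip")
if .018<ctrl.read_state()["finger_gap"]<.03:
    for pt in np.linspace(b[3],-.105,7)[1:]:
        ctrl.move_linear(*bar_pose(b[2],pt,s),v=.06)
    st("low")
shot("scene","s2",140,335,170,280,4); shot("top","t2",200,355,140,250,5)
E
python3 -c "
import cv2,numpy as np
a=cv2.imread('pics/s2.png');b=cv2.imread('pics/t2.png')
a=cv2.resize(a,(520,293));b=cv2.resize(b,(520,369)) if 0 else cv2.resize(b,(420,298))
h=np.zeros((600,780,3),np.uint8);h[:293,:520]=a;h[300:598,:420]=b;cv2.imwrite('pics/c2.png',h)"
```

```text
pre 3.6 pos [0.598 0.026 0.178] F [-0.1  0.2 -0.6] gap 0.0876 gf 0.0
False
at 5.5 pos [0.596 0.06  0.085] F [0.3 0.2 0.6] gap 0.0459 gf 0.0
grip 6.1 pos [0.595 0.06  0.084] F [ 1.1 -0.5  0.5] gap 0.0219 gf 35.0
low 8.2 pos [0.595 0.066 0.01 ] F [0.4 5.  5.1] gap 0.0217 gf 35.0
```

View pics/s2.png

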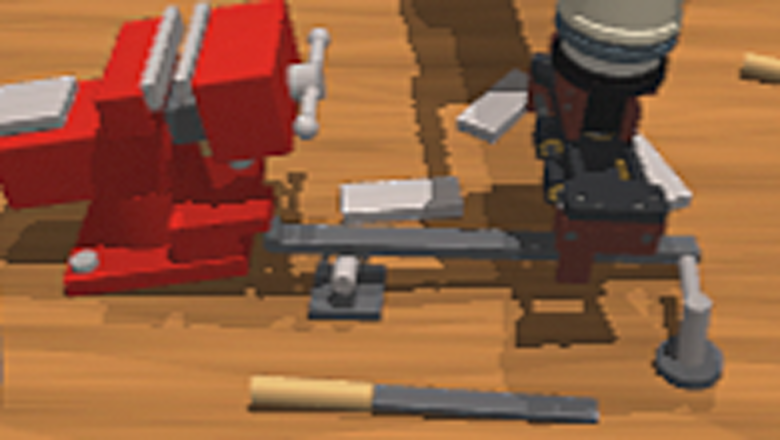

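```bash
python3 - <<'E'
from plan import *
s=-1
def st(t):
    a=ctrl.read_state(); print(t,round(a["time_s"],1),"pos",a["position"].round(3),"F",a["contact_force"].round(1),"gap",round(a["finger_gap"],4),"gf",round(float(a["grasp_force"]),1))
for z in(.020,.024,.028): print(z,ray("scene",px("scene",698,242),z).round(4), barT([b[0],b[1],b[2],-.105],[.25,-.011,.01]).round(4))
ok=True
for y in np.linspace(b[2],yawC,6)[1:]:
    if ctrl.move_linear(*bar_pose(y,-.105,s),v=.06,until_force=20): ok=False;st("BUMP");break
    st("y%.3f"%y)
shot("scene","s3",140,335,170,280,4); shot("top","t3",200,355,140,250,5)
E
```

```text
0.02 [0.5783 0.1586 0.02  ] [0.597  0.1563 0.0237]
0.024 [0.5831 0.1576 0.024 ] [0.597  0.1563 0.0237]
0.028 [0.5878 0.1566 0.028 ] [0.597  0.1563 0.0237]
y1.614 8.6 pos [0.602 0.066 0.01 ] F [-0.6  4.4  4. ] gap 0.0216 gf 35.0
y1.563 8.9 pos [0.61  0.066 0.009] F [0.  6.  3.3] gap 0.0217 gf 35.0
y1.512 9.2 pos [0.618 0.066 0.009] F [0.8 6.  4.1] gap 0.0216 gf 35.0
y1.461 9.4 pos [0.626 0.066 0.009] F [0.5 6.9 3.1] gap 0.0222 gf 35.1
y1.410 9.7 pos [0.634 0.065 0.009] F [0.3 7.4 3.6] gap 0.0218 gf 35.1
```

View pics/s3.png

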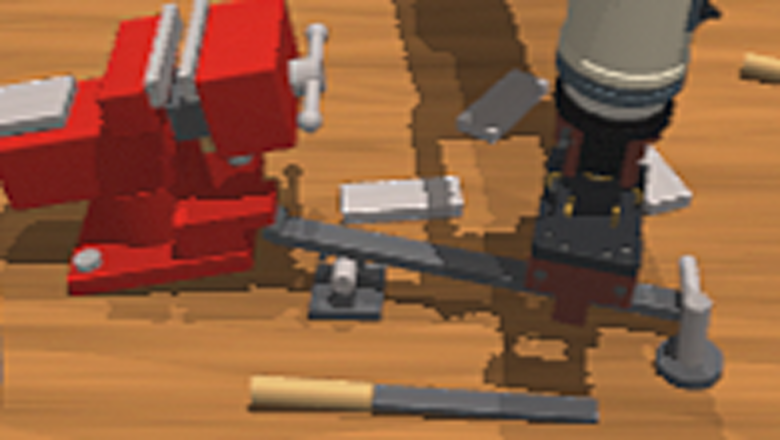

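```bash
python3 - <<'E'
from plan import *
s=-1
def st(t):
    a=ctrl.read_state(); print(t,round(a["time_s"],1),"pos",a["position"].round(3),"F",a["contact_force"].round(1),"gap",round(a["finger_gap"],4),"gf",round(float(a["grasp_force"]),1))
print(ctrl.move_linear(*bar_pose(yawC,-.072,s),v=.03,until_force=8)); st("up")
ctrl.command_gripper(.046); st("open")
pos=ctrl.read_state()["position"]; ctrl.move_linear(bar_pose(yawC,-.072,s,back=.11)[0],v=.15); st("ret")
# go toward packing pregrasp
ctrl.movep(*pack_pose(p[:2],p[2],s,.033,.009,back=.12)); st("pre")
shot("scene","s4",140,335,170,280,4); shot("top","t4",200,355,140,250,5)
E
```

```text
False
up 10.2 pos [0.635 0.066 0.015] F [2.3 7.8 2.2] gap 0.0219 gf 35.0
open 10.7 pos [0.635 0.063 0.015] F [ 0.1  0.8 -0. ] gap 0.0463 gf 0.0
ret 11.6 pos [0.636 0.071 0.123] F [-0.1  0.5 -0.3] gap 0.0462 gf 0.0
pre 12.2 pos [0.504 0.036 0.112] F [-0.8 -0.1  0.6] gap 0.0459 gf 0.0
```

View pics/s4.png

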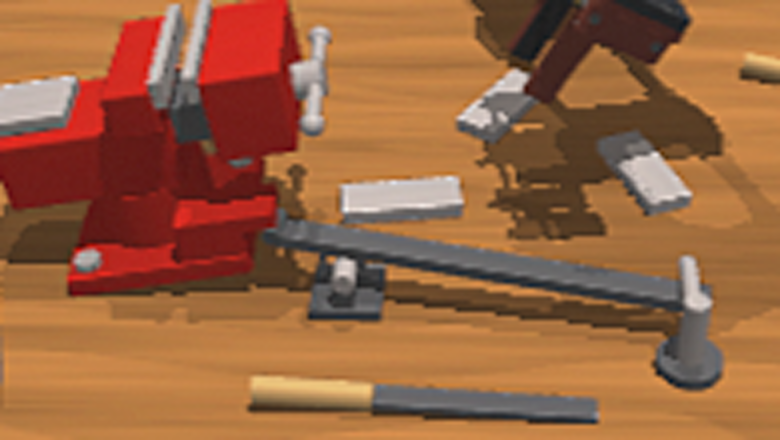

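View pics/t4.png

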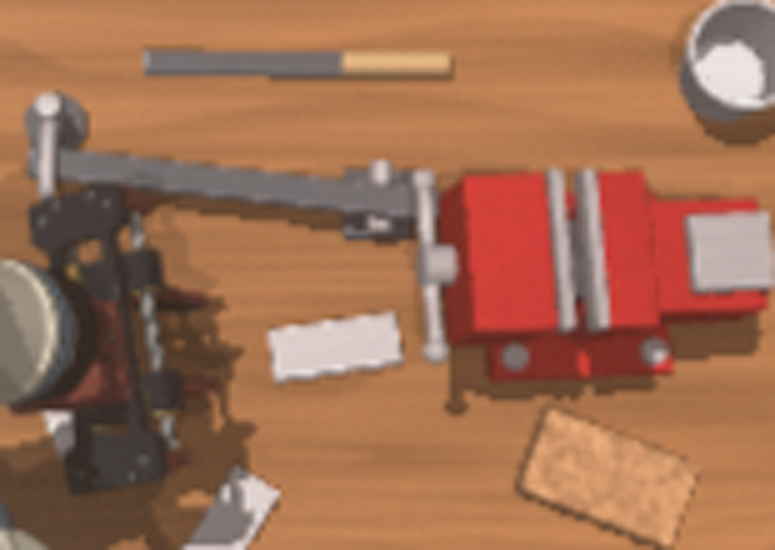

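```bash
cat > fit2.py <<'E'
from plan import *
def tilted(q,P): # x,y,yaw of untilted frame, tilt about back edge
    a=np.array([0,-.065,0]); return planar(q,Rot.from_euler("x",q[3]).apply(np.asarray(P)-a)+a)
S="scene";T="top"
if __name__=="__main__":
    q=fit(tilted,[(S,(69,294),(.065,-.065,0)),(S,(254,272),(.065,.065,0)),(S,(254,258),(.065,.065,.016)),(T,(491,381),(-.065,.065,0)),(T,(673,375),(-.065,-.065,0)),
     (T,(424,170),(.063,.129,.11)),(T,(436,357),(-.063,.129,.11)),(S,(320,27),(-.063,.129,.11)),(S,(313,130),(.063,.129,.11))],[.56,-.225,0,.15])
    print("dpose",(q[:3]-v).round(4),"back mid old/new",planar(v,[0,-.065,0]).round(4),tilted(q,[0,-.065,0]).round(4),"edge",tilted(q,[-.025,.065,0]).round(4))
    pk=fit(planar,[(T,(268,330),(.045,-.018,.012)),(T,(275,381),(.045,.018,.012)),(T,(404,358),(-.045,.018,.012)),(T,(394,312),(-.045,-.018,.012)),(S,(458,177),(.045,.018,.012)) if 0 else (S,(463,203),(.045,-.018,.012)),(S,(342,211),(-.045,-.018,.012)),(S,(341,184),(-.045,.018,.012))],list(p))
    np.savez("est2.npz",q=q,pk=pk)
E
python3 fit2.py
```

```text
[ 0.557  -0.2222  0.055   0.1524] res [0.7, 0.9, -0.2, 0.1, -1.5, -0.7, -0.4, 0.4, -1.2, -0.1, -0.3, -0.2, 0.5, 1.3, -0.0, 0.8, -0.2, 0.3]
dpose [-0.0052  0.0033  0.0841] back mid old/new [ 0.5604 -0.2904  0.    ] [ 0.5606 -0.2871  0.    ] edge [ 0.5286 -0.1602  0.0197]
[ 0.5169 -0.0569  1.7161] res [0.1, 0.0, 0.3, -0.1, -0.1, 0.6, 0.2, -0.3, 0.1, 0.1, 0.4, 0.4, -0.1, -0.2]
```

```bash
python3 - <<'E'
from plan import *
s=-1; z=np.load("est2.npz"); pk=z["pk"]
def st(t):
    a=ctrl.read_state(); print(t,round(a["time_s"],1),"pos",a["position"].round(4),"F",a["contact_force"].round(1),"gap",round(a["finger_gap"],4),"gf",round(float(a["grasp_force"]),1))
e=np.array([.533,-.160]); Y=1.60; u=np.array([np.cos(Y),np.sin(Y)])
ctrl.command_gripper(.052,30)
pos,q=pack_pose(pk[:2],pk[2],s,.033,.009)
print(ctrl.move_linear(pos,q,.1,until_force=8)); st("at")
ctrl.command_gripper(0.,30); st("grip")
print(ctrl.move_linear(*pack_pose(e+.075*u,Y,s,.033,.009),v=.06,until_force=15)); st("aligned")
print(ctrl.move_linear(*pack_pose(e+.015*u,Y,s,.033,.009),v=.05,until_force=12)); st("in")
shot("scene","s5",140,335,170,280,4); shot("top","t5",200,355,140,250,5)
E
```

```text
False
at 14.0 pos [ 0.5126 -0.024   0.0097] F [-0.1  1.1 -0.1] gap 0.0519 gf 0.0
grip 14.4 pos [ 0.5123 -0.024   0.0094] F [-1.6  1.4  1.9] gap 0.0352 gf 30.0
False
aligned 15.1 pos [ 0.5305 -0.0528  0.0094] F [ 2.  -1.1  2.3] gap 0.0354 gf 30.0
False
in 16.5 pos [ 0.5318 -0.1111  0.0094] F [0.  3.4 6. ] gap 0.0352 gf 30.0
```

View pics/s5.png

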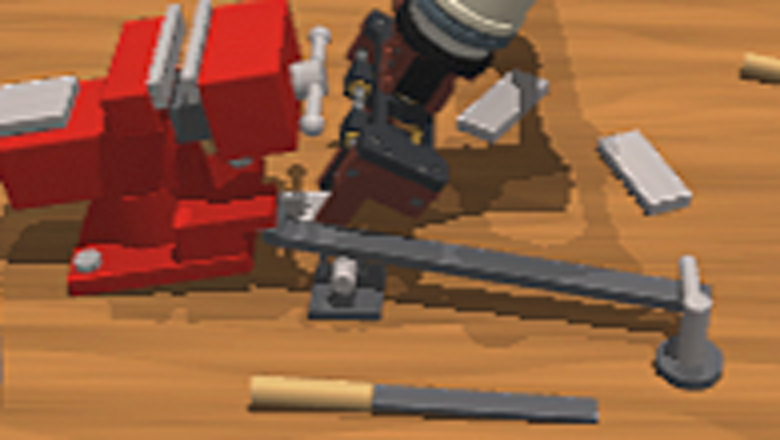

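```bash
python3 - <<'E'
from plan import *
s=-1
def st(t):
    a=ctrl.read_state(); print(t,round(a["time_s"],1),"pos",a["position"].round(4),"F",a["contact_force"].round(1),"gap",round(a["finger_gap"],4),"gf",round(float(a["grasp_force"]),1))
e=np.array([.533,-.160]); Y=1.60; u=np.array([np.cos(Y),np.sin(Y)])
ctrl.command_gripper(.048); st("rel")
ctrl.move_linear(pack_pose(e+.015*u,Y,s,.033,.009,back=.13)[0],v=.15); st("back")
ctrl.movep(*bar_pose(yawC,-.072,s,back=.11)); st("pre")
for n in("scene","top"):
    shot(n,n+"6",140 if n=="scene" else 200,335 if n=="scene" else 355,170 if n=="scene" else 140,280 if n=="scene" else 250,4 if n=="scene" else 5)
    for d in ctrl.outline_of(n,"packing"):
        pts=np.argwhere(d["mask"])[:,::-1].astype(np.float32); bx=cv2.boxPoints(cv2.minAreaRect(pts))
        print(n,round(d["conf"],2),d["mask"].sum(),[ray(n,c,.012)[:2].round(3).tolist() for c in bx])
exp=[planar([*(e+.015*u),Y],[a,c,.012]) for a,c in((.045,-.018),(.045,.018))]
print("expected rear corners",np.round(exp,3), proj("scene",exp).round(1),proj("top",exp).round(1))
E
```

```text
rel 17.0 pos [ 0.5312 -0.1121  0.0085] F [ 0.8  0.  -0.3] gap 0.0483 gf 0.0
back 18.0 pos [ 0.5292 -0.0473  0.1205] F [-0.2 -0.4 -0.7] gap 0.0478 gf 0.0
pre 18.7 pos [0.6353 0.0699 0.123 ] F [-0.8  0.3 -1.2] gap 0.048 gf 0.0
scene 0.74 183 [[0.469, 0.105], [0.433, 0.138], [0.519, 0.164], [0.551, 0.133]]
scene 0.7 278 [[0.587, 0.13], [0.586, 0.172], [0.711, 0.155], [0.712, 0.116]]
scene 0.65 214 [[0.419, -0.017], [0.328, 0.04], [0.376, 0.062], [0.461, 0.006]]
scene 0.59 773 [[0.457, 0.27], [0.324, 0.328], [0.51, 0.544], [0.612, 0.476]]
scene 0.44 97 [[0.519, -0.145], [0.518, -0.099], [0.552, -0.097], [0.553, -0.141]]
top 0.66 65 [[0.551, -0.101], [0.551, -0.122], [0.515, -0.121], [0.515, -0.1]]
top 0.42 141 [[0.429, 0.023], [0.429, -0.011], [0.371, -0.011], [0.371, 0.024]]
expected rear corners [[ 0.549 -0.099  0.012]
 [ 0.513 -0.101  0.012]] [[225.1 224.5]
 [225.7 217. ]] [[278.7 199.5]
 [279.2 209.6]]
```

```bash
python3 - <<'E'
from plan import *
s=-1
def st(t):
    a=ctrl.read_state(); print(t,round(a["time_s"],1),"pos",a["position"].round(4),"F",a["contact_force"].round(1),"gap",round(a["finger_gap"],4),"gf",round(float(a["grasp_force"]),1))
print(ctrl.move_linear(*bar_pose(yawC,-.072,s),v=.1,until_force=8)); st("at")
ctrl.command_gripper(0.,35); st("grip")
ctrl.move_linear(*bar_pose(yawC,-.105,s),v=.03); st("down")
for y in np.linspace(yawC,b[2],6)[1:]:
    if ctrl.move_linear(*bar_pose(y,-.105,s),v=.06,until_force=20): st("BUMP");break
else:
    st("out")
    for pt in np.arange(-.085,.031,.02):
        ctrl.move_linear(*bar_pose(b[2],pt,s),v=.04); st("p%.3f"%pt)
shot("scene","s7",140,335,170,280,4); shot("top","t7",200,355,140,250,5)
E
```

```text
False
at 20.1 pos [0.6355 0.0633 0.0159] F [ 0.1  0.8 -0.6] gap 0.048 gf 0.0
grip 20.7 pos [0.635  0.0633 0.0151] F [-0.7 -0.4  1.4] gap 0.0216 gf 35.0
down 21.0 pos [0.6355 0.0623 0.0106] F [-0.4 -0.2  4.8] gap 0.0215 gf 34.9
out 22.4 pos [0.5946 0.0636 0.0094] F [ 1.6 -2.4  4.7] gap 0.0216 gf 34.9
p-0.085 22.7 pos [0.5945 0.0647 0.0123] F [0.9 1.6 2.4] gap 0.0217 gf 34.9
p-0.065 22.9 pos [0.5944 0.0657 0.0157] F [-0.   3.9  1.1] gap 0.0216 gf 34.9
p-0.045 23.2 pos [0.5944 0.0662 0.0192] F [-0.6  6.5  2.9] gap 0.0217 gf 34.9
p-0.025 23.4 pos [0.5945 0.0666 0.0226] F [-0.7  6.9  1.7] gap 0.0217 gf 34.9
p-0.005 23.7 pos [0.5945 0.0669 0.0259] F [-0.5  5.7  2.1] gap 0.0218 gf 34.9
p0.015 23.9 pos [0.5944 0.0671 0.029 ] F [-0.7  5.8  1.9] gap 0.0218 gf 34.9
```

```bash
python3 - <<'E'
from plan import *
s=-1
def st(t):
    a=ctrl.read_state(); print(t,round(a["time_s"],1),"pos",a["position"].round(4),"F",a["contact_force"].round(1),"gap",round(a["finger_gap"],4)); return a["contact_force"][2]
for pt in np.arange(.025,.09,.01):
    ctrl.move_linear(*bar_pose(b[2],pt,s),v=.03)
    if st("p%.3f"%pt)<-1.5: break
ctrl.command_gripper(.044); st("rel"); ctrl.sleep(.3)
ctrl.move_linear(bar_pose(b[2],pt,s,back=.11)[0],v=.15); st("ret")
ctrl.move_linear(ctrl.read_state()["position"]+[-.12,.18,.12],v=.25)
ctrl.sleep(.5); st("away")
shot("scene","s8",140,335,170,280,4); shot("top","t8",200,355,140,250,5)
a=cv2.resize(cv2.imread("pics/s8.png"),(624,352)); t=cv2.imread("pics/t8.png")[150:400,180:775]
o=np.zeros((600,624,3),np.uint8); o[:352]=a; o[352:352+248,:595]=t[:248]; cv2.imwrite("pics/c8.png",o)
for n in("scene","top"):
    ctrl.capture(n)
    for d in ctrl.outline_of(n,"bar")[:1]:
        pts=np.argwhere(d["mask"])[:,::-1].astype(np.float32); print(n,cv2.boxPoints(cv2.minAreaRect(pts)).round(1).tolist())
E
```

```text
p0.025 24.3 pos [0.5943 0.0672 0.0303] F [0.8 7.7 0.5] gap 0.0214
p0.035 24.5 pos [0.5942 0.0669 0.0315] F [-0.1  5.4 -0.9] gap 0.0214
p0.045 24.8 pos [0.5942 0.0655 0.0331] F [ 0.5 -0.2 -1.3] gap 0.0219
p0.055 25.0 pos [0.5943 0.0658 0.0349] F [-0.7 -0.9 -2.6] gap 0.022
rel 25.6 pos [0.5945 0.0665 0.0352] F [-0.4 -0.1  0. ] gap 0.0439
ret 26.8 pos [0.5945 0.0605 0.1436] F [-0.1  0.6 -0.1] gap 0.0441
away 28.4 pos [0.4746 0.2403 0.2636] F [ 0.2 -0.2  0.2] gap 0.0439
scene [[205.5, 227.1999969482422], [315.6000061035156, 218.1999969482422], [316.29998779296875, 226.10000610351562], [206.1999969482422, 235.10000610351562]]
```

View pics/c8.png

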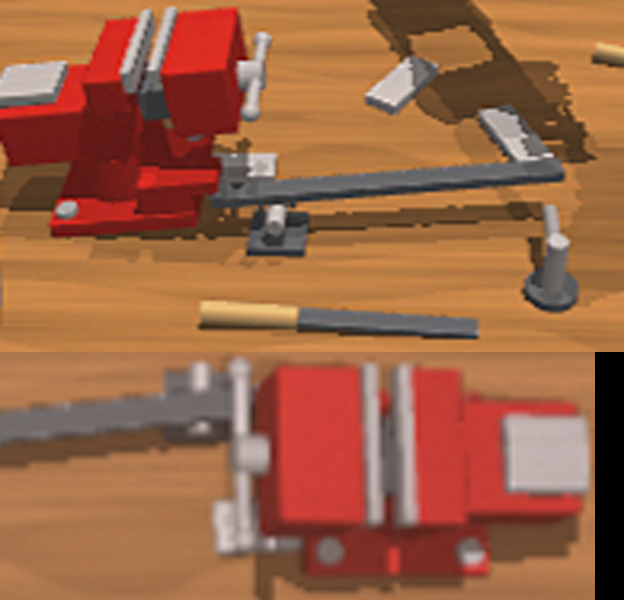

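```bash
python3 - <<'E'
from fit2 import *
q=fit(tilted,[(S,(65,294),(.065,-.065,0)),(S,(247,279),(.065,.065,0)),(T,(484,374),(-.065,.065,0)),(T,(668,373),(-.065,-.065,0)),(T,(418,164),(.063,.129,.11)),(T,(425,353),(-.063,.129,.11)),(S,(328,47),(-.063,.129,.11)),(S,(311,145),(.063,.129,.11))],[.56,-.225,0,.12])
e=tilted(q,[-.025,.065,0]); print("d",(q[:3]-v).round(4),"edge",e.round(4))
Y=1.6;print("line offset mm",1e3*((e[:2]-[.533,-.16])@[np.sin(Y),-np.cos(Y)]),"depth mm",30+1e3*(e[1]+.16))
E
```

```text
[ 0.5588 -0.2242  0.0091  0.1114] res [-0.0, 0.6, -0.0, 0.9, 0.2, 0.6, -0.4, 0.6, 0.4, -0.6, 0.3, 0.3, 0.1, -0.8, 0.4, 0.4]
d [-0.0034  0.0013  0.0381] edge [ 0.5333 -0.1602  0.0145]
line offset mm 0.2572865160540991 depth mm 29.81415676269561
```

The packing sits about 30 mm in and is centred, and the vice has moved less than 4 mm, so I'm handing in.

```bash
python3 -c "
from rig import ctrl
print(ctrl.hand_in(), ctrl.read_state()['time_s'])"
```

```text
the job is handed in; nothing more can be done
the job is handed in; nothing more can be done
```

The job is handed in: by my camera fit the vice rests on the packing, about 30 mm in and centred under the raised edge. It sits under 4 mm and about 2° from where it started, and the bar is unhooked and let up. The robot took about 29 s, and I have no verdict back from the judging.

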